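# Pick an order item from behind the stock

## Task

The yellow mailer box at the back of the cardboard stock tray has to be weighed, but the orange flask and the blue gift box stand in its way: first stand both of them well on the black set-aside mat without shifting the mailer. Then set the mailer flat on the parcel scale, centred on the green rectangle and lined up with it. Only after that put the flask back in the middle of the orange pad and the gift box back in the middle of the blue pad, keeping both upright all along and leaving the roll of labels in the tray alone.

Things in the scene. Friction and masses are not known exactly. Their poses are not given: they have to be found in the camera images.
- tray: Fixed stock tray of brown cardboard, 200 (x) x 230 (y) x 25 mm high, open on top, walls 5 mm thick, inner floor 5 mm above its underside. Origin: centre of its underside, on the table. Its +x axis points to its back, where the mailer lies; the two pads lie side by side in its front half.
- orange_pad: Fixed orange sheet printed flush into the tray floor, the place of the flask: 84 (x) x 90 (y) mm, no thickness to speak of, 5 mm above the table. Origin: its centre. Axes parallel to the tray's. The two pads may be left and right either way; their origins are 100 mm apart, 35 mm in front of the tray's centre.
- blue_pad: Fixed flat blue pad in the tray, the place of the gift box; same size, origin and axes as the orange pad.
- mat: Fixed black rubber set-aside mat, 220 (x) x 150 (y) x 4 mm, on the table. Origin: centre of its underside. x along its long side. Both the flask and the gift box fit on it side by side along x.
- scale: Fixed parcel scale, 170 x 170 mm, its flat steel platform 160 x 160 mm at 40 mm above the table (it does not sink). A green rectangle, 54 (x) x 110 (y) mm, is marked in the middle of the platform. Origin: centre of the scale's underside, below the middle of the rectangle. y along the rectangle's long side.
- flask: Loose orange drinks flask, round, 64 mm diameter up to 112 mm height, then a shoulder and a dark cap 40 mm in diameter; 140 mm high in all, about 0.25 kg. Origin: centre of its underside, z up along its axis. Stands on the orange pad at the start, a few mm in front of the mailer (which is lower), so grip it above 70 mm.
- gift_box: Loose blue upright gift box with a white band over its top, 60 x 60 x 125 mm high, about 0.22 kg. Origin: centre of its underside, x and y along its sides, z up. Stands on the blue pad at the start, a few mm in front of the mailer, so grip it above 70 mm.
- mailer: Loose yellow mailer box with a black band across its middle, 44 (x) x 100 (y) x 60 mm high, about 0.18 kg. Origin: centre of its underside, z up. Lies on the tray floor (5 mm above the table) behind the flask and the gift box, its long side along the tray's y; gripped across its 44 mm side (x).
- label_roll: Loose white roll of labels, 34 mm diameter, 25 mm high, standing in a back corner of the tray. To be left alone. Origin: centre of its underside.
There are look-alikes about, which are no part of the job. Of the things like the mailer, leave any that is purple or turquoise; of the rest the larger one is meant.

How it is judged:
By the outcome, as a careful person would: the job done as asked, in the order asked, and still so for the second after the job is handed in, with the robot touching nothing.
It also fails if it takes over 115 s, if anything falls off the work surface, if the arm or the gripper's body presses on something with over 40 N, if the wrist force passes 120 N, or if a joint passes its speed limit or range.

## Robot

A 6-joint arm with a two-finger parallel gripper is mounted at the origin on the work surface. World frame = base frame: x ahead of the robot, y to its left, z up, the work surface at z = 0. Lengths are in m, angles in rad, forces in N, time in s.
With the tool pointing down it reaches from about 0.35 to 1 m from the base axis. Payload 7.1 kg.
Tool frame: the origin (TCP) lies at the very end of the fingers, on their centre line; the grasp point (between the pads) lies 19 mm behind it; z points along the fingers, y is the direction in which the jaws open and shut (so a half turn about z gives the same grasp; the last joint's range is limited). The gripper opens to 85 mm and grips with 20 to 120 N. Pads are 22 mm wide; open, the fingers measure 114 mm over their backs; the gripper's body (76 mm by 85 mm) begins 54 mm behind the grasp point. The pads swing forward as they close: fully open they stand 13 mm farther back than shut.
Start: joints at [1.115, 0.423, 1.63, -0, 1.089, -0.019], TCP at [0.264, 0.566, 0.231] pointing down, gripper open.
Joint ranges: [-3, 3], [-0.9, 2.11], [0.09, 2.58], [-1.31, 4.45], [0.11, 2.69], [-2.54, 2.54]. Speed limits (rad/s): [2.39, 2.39, 3.01, 3.14, 3.14, 3.14].

## Interface

Orientations are given as a unit quaternion [x, y, z, w].
In Python, from cell import ctrl gives the robot as it stands. The module is installed in compiled form; this text tells all that it offers.
- The arm moves only by the tool move_arm, never from a script. Its arguments are lists of equal length, an entry for each row: "twist": the turn, a rotation vector about the tool's x, y, z in degrees, a list of three; "dp": the shift along the tool's x, y, z in mm, a list of three; "fingers": the opening, from -1 (shut) to 1 (fully open). A call has 1 to 8 rows; each row shifts and turns the commanded pose from where the row before left it, along the tool's axes as they then stand; what a row does not reach is not made up. A row lasts 1/8 s, in which the tool goes at most 62.5 mm and 10.7 degrees, less where a joint would pass 70% of its speed; a pose out of reach is approached as far as the arm can. A call with a gripper value outside its range is refused whole. The fingers move at their own pace and stop on an object; "force" is the grip in N (left out, the last holds). Time passes only in rows, so rows that do not move let the fingers close. It gives the time, the measured TCP pose, the force and the opening at its end, in the units of the state.
- ctrl.state(): the state, without advancing time (a new reading comes with each control period).
- ctrl.grab_frame(name): name is "scene" or "top" or "wrist"; returns a dict with "img" (384x512x3 uint8, red, green, blue), "vfov" (degrees; the focal length in pixels is half the picture's height over the tangent of half this angle, whatever the lens; pixels are square), "cx", "cy" (the principal point, pixels), "pose" (4x4, takes a point from camera to world coordinates). Camera axes: x right, y down, z forward; pixel columns grow to the right and rows downward; lengths in m; the calibration is good to about 2 mm. A picture is of the moment at which its call begins. There is no depth.
- ctrl.finish_job(): hands the job in, once; it reports no verdict.
The state is a dict: "t": time; "qpos": joint angles; "joint_vel": joint speeds; "joint_torque": joint torques, N m; "ee_pos": TCP position; "tool_rot": TCP orientation; "ft_force": force on the tool from outside, world axes, zero at the start; "ft_torque": the same for the moment, N m; "grip_width": opening from 0.0 (shut) to 1.0 (fully open).
Only numpy, scipy, OpenCV 4.12 (cv2) and the standard library are available. Lean on these libraries where they do the work, as an engineer would, in place of code of your own. Each camera call takes 0.05 s, during which the arm holds its last target. There are 200 camera calls.

## Working session

There is one attempt and no reset: what is moved stays moved. The work goes in short steps, Python scripts to look and compute and a tool call to move; the robot and the scene stay as the last step left them, time stands still between calls to the robot, and variables do not carry over. Pictures are saved under pics/ and viewed, about 12 in all and at most 16, crops included, and the job is handed in when it is done.

Besides the shell and the picture viewer there is one more tool, called after "Emit:" by a JSON object that holds its "op" and its "data". move_arm: Moves the arm, as the interface text tells. Its arguments: {"type":"object","properties":{"twist":{"type":"array"},"dp":{"type":"array"},"fingers":{"type":"array"},"force":{"type":"number"}},"required":["twist","dp","fingers"]}

```bash
mkdir -p pics
python3 - <<'E'
from cell import ctrl
import cv2,numpy as np
s=ctrl.state();print(s['t'],s['ee_pos'],s['tool_rot'],s['grip_width'])
for n in('scene','top'):
    f=ctrl.grab_frame(n);np.save(f'{n}.npy',f,allow_pickle=True)
    print(n,f['vfov'],f['cx'],f['cy'],np.round(f['pose'],3).tolist())
    cv2.imwrite(f'pics/{n}0.png',cv2.resize(f['img'][:,:,::-1],(800,600),interpolation=cv2.INTER_CUBIC))
E
```

```text
0.0 [0.26416349 0.56582067 0.23052677] [ 2.16695028e-01  9.76239035e-01 -7.61974172e-04 -1.72520603e-04] 0.9982941074976734
scene 47.69999965056997 251.46489057719933 190.9500753564726 [[0.631, 0.545, -0.552, 1.29], [0.776, -0.441, 0.452, -0.63], [0.003, -0.713, -0.701, 0.987], [0.0, 0.0, 0.0, 1.0]]
top 49.046100496005536 254.63193725593692 190.90215316358567 [[-0.024, -0.997, 0.077, 0.461], [-1.0, 0.024, 0.006, -0.015], [-0.007, -0.077, -0.997, 1.053], [0.0, 0.0, 0.0, 1.0]]
```

View pics/top0.png

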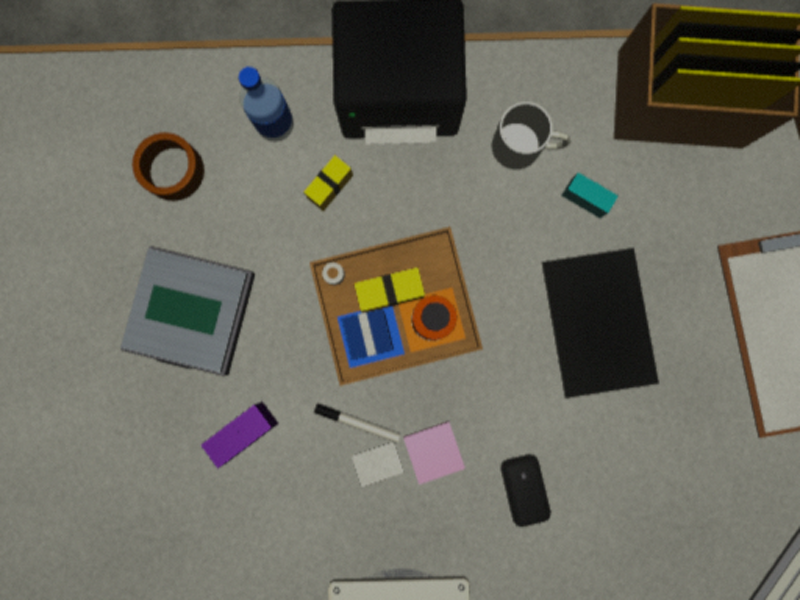

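View pics/scene0.png

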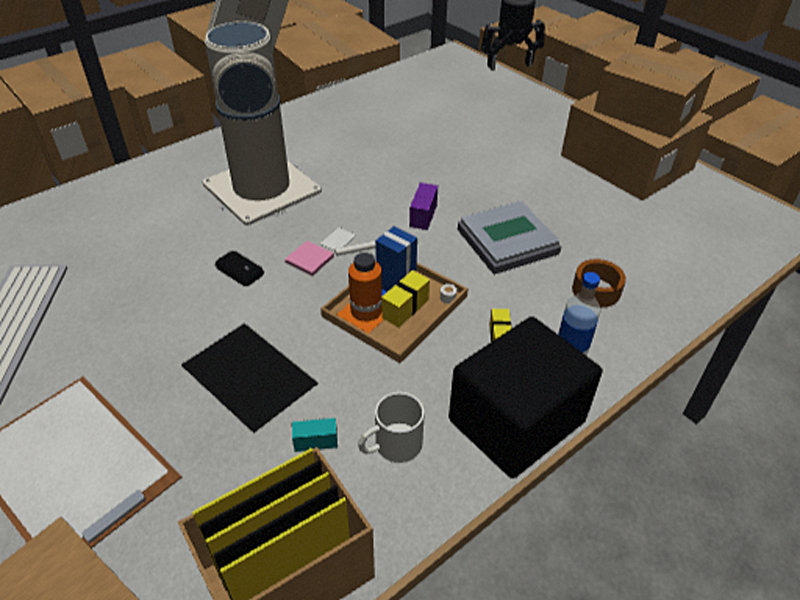

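Top view (800x600 px): the things like the mailer are yellow with a black band in the tray (389,289), a smaller yellow one (328,182), purple (240,435) and turquoise (590,195). I choose the tray one, which is the larger yellow. The flask is at (435,317), gift box (370,335), mat (600,323), green rectangle (184,310) and roll (333,272).

```bash
cat > h.py <<'E'
import numpy as np,cv2
from cell import ctrl
def K(f):
    F=f['img'].shape[0]/2/np.tan(np.radians(f['vfov'])/2); return np.array([[F,0,f['cx']],[0,F,f['cy']],[0,0,1]])
def toplane(f,uv,z):
    uv=np.asarray(uv,float).reshape(-1,2); P=np.array(f['pose'])
    d=np.c_[uv,np.ones(len(uv))]@np.linalg.inv(K(f)).T@P[:3,:3].T
    return P[:3,3]+d*((z-P[2,3])/d[:,2])[:,None]
def proj(f,X):
    P=np.array(f['pose']); c=(np.atleast_2d(X)-P[:3,3])@P[:3,:3]; p=c@K(f).T; return p[:,:2]/p[:,2:]
def rect(f,mask,z,roi=None):
    m=mask.astype(np.uint8)
    if roi is not None: 
        r=np.zeros_like(m);x0,y0,x1,y1=roi;r[y0:y1,x0:x1]=1;m=m*r
    m=cv2.morphologyEx(m,cv2.MORPH_CLOSE,np.ones((7,7)));m=cv2.morphologyEx(m,cv2.MORPH_OPEN,np.ones((3,3)))
    cs=cv2.findContours(m,cv2.RETR_EXTERNAL,cv2.CHAIN_APPROX_NONE)[0]; c=max(cs,key=cv2.contourArea)
    w=toplane(f,c.reshape(-1,2),z)[:,:2]*1000
    return cv2.minAreaRect(w.astype(np.float32)),c
E
python3 - <<'E'
from h import *
f=np.load('top.npy',allow_pickle=True).item();im=f['img'];h=cv2.cvtColor(im,cv2.COLOR_RGB2HSV);H,S,V=[h[...,i].astype(int) for i in range(3)]
s=1/1.5625
def roi(a,b,c,d):return [int(v*s) for v in (a,b,c,d)]
o=im[:,:,::-1].copy()
for n,m,z,r in [('mat',V<40,.004,roi(520,230,680,410)),('green',(H>50)&(H<90)&(S>100),.04,roi(120,260,240,360)),
  ('mailer',(H>25)&(H<35)&(S>150),.065,roi(340,255,440,320)),('blue',(H>100)&(H<130)&(S>120),.005,roi(320,290,410,380)),
  ('giftdark',(H>100)&(H<130)&(S>120)&(V<150),.125,roi(320,290,410,380)),
  ('orange',(H<18)&(S>200)&(V>120),.005,roi(395,280,475,360)),('cap',(V<70)&(S<130),.145,roi(410,290,460,345)),
  ('tray',(H<25)&(S>90),.025,roi(290,215,500,395)),('roll',(S<60)&(V>110),.03,roi(318,258,348,290))]:
    q,c=rect(f,m,z,r);print(n,np.round(q[0],1),np.round(q[1],1),round(q[2],1));cv2.drawContours(o,[c],-1,(255,0,255),1)
cv2.imwrite('pics/crop.png',cv2.resize(o[130:260,70:430],(800,289),interpolation=cv2.INTER_CUBIC))
cv2.imwrite('pics/crop.png',np.vstack([cv2.resize(o[140:250,190:320],(800,600))[:600]]))
E
```

```text
mat [ 496.6 -328.6] [215.4 146.7] 7.4
green [529.9 324.5] [107.8  50.8] 74.6
mailer [551.8   4.2] [45.4 98.9] 12.7
blue [484.7  36.6] [82.6 88.5] 13.1
giftdark [482.   30.7] [72.6 78.5] 12.6
orange [507.2 -60.7] [83.  88.7] 13.3
cap [505.8 -59.5] [34.6 34.6] 88.6
tray [530.   -4.1] [199.2 229.6] 13.0
roll [582.7  92. ] [29.4 32.1] 89.0
```

View pics/crop.png

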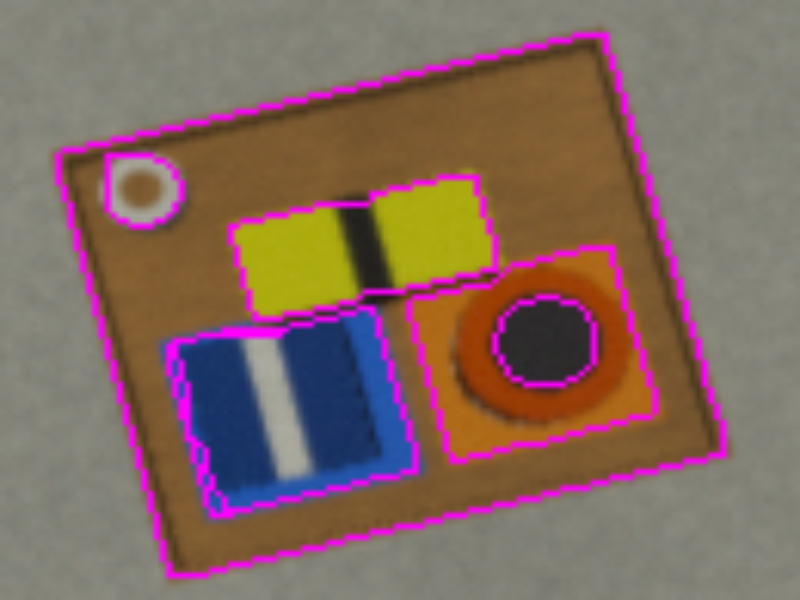

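The crop confirms the mailer choice: the larger yellow box with a black band, in the tray behind the flask and gift box. The fitted outlines match the known sizes, with the tray yawed 13°, the mat 7.4° and the scale -15.4°. The gift box outline still has pad mixed in, so I'll refine it from the wrist camera.

```bash
cat >> h.py <<'E'
from scipy.spatial.transform import Rotation as Ro
def plan(x,y,z,jaw):
    s=ctrl.state();R=Ro.from_quat(s['tool_rot']);p=np.array(s['ee_pos'])*1000
    a=np.radians(jaw);best=None
    for k in (0,np.pi):
        yt=np.array([np.cos(a+k),np.sin(a+k),0]);zt=np.array([0,0,-1.]);T=Ro.from_matrix(np.c_[np.cross(yt,zt),yt,zt])
        v=(R.inv()*T).as_rotvec(degrees=True)
        if best is None or np.linalg.norm(v)<np.linalg.norm(best[0]): best=(v,T)
    v,T=best
    print('t',round(s['t'],2),'p',np.round(p,1),'q6',round(s['qpos'][5],2),'w',round(s['grip_width']*85,1),'F',np.round(s['ft_force'],1),'twist',np.round(v,2),'dp',np.round(T.inv().apply(np.array([x,y,z])-p),1))
E
python3 -c "
from h import *
plan(506,-60,230,103)"
```

```text
t 0.1 p [264.1 565.9 230.6] q6 -0.02 w 85.0 F [-0.6 -0.3 -0.2] twist [-8.000e-02 -3.000e-02 -3.803e+01] dp [-9.490e+01 -6.642e+02  6.000e-01]
```

Emit:
{"op": "move_arm", "data": {"twist": [[0,0,-9.5],[0,0,-9.5],[0,0,-9.5],[0,0,-9.5],[0,0,0],[0,0,0],[0,0,0],[0,0,0]], "dp": [[0,0,0],[0,0,0],[0,0,0],[0,0,0],[-8,-56,-5],[-8,-56,-5],[-8,-56,-5],[-8,-56,-5]], "fingers": [1,1,1,1,1,1,1,1]}}

```text
t: 1.1
ee_pos: [0.346, 0.3534, 0.2512]
tool_rot: [-0.113, 0.994, -0.0, -0.0]
ft_force: [1.1, 0.0, 1.2]
grip_width: 0.995
```

Emit:
{"op": "move_arm", "data": {"twist": [[0,0,0],[0,0,0],[0,0,0],[0,0,0],[0,0,0],[0,0,0],[0,0,0],[0,0,0]], "dp": [[-8,-56,-5],[-8,-56,-5],[-8,-56,-5],[-8,-56,-5],[-8,-54,0],[-8,-54,0],[-8,-54,0],[-7,-54,0]], "fingers": [1,1,1,1,1,1,1,1]}}

```text
t: 2.1
ee_pos: [0.5063, -0.0612, 0.2712]
tool_rot: [-0.113, 0.994, 0.0, -0.0]
ft_force: [-0.1, 0.2, -0.0]
grip_width: 1.001
```

Run:
```python
from h import *
plan(506,-60,78,103)
f=ctrl.grab_frame('wrist');np.save('w1.npy',f,allow_pickle=True)
print(np.round(f['pose'],3).tolist())
cv2.imwrite('pics/w1.png',cv2.resize(f['img'][:,:,::-1],(768,576)))
```

```text
t 2.1 p [506.3 -61.2 271.2] q6 -1.94 w 85.1 F [-0.1  0.2 -0. ] twist [ 0.01 -0.01 -0.04] dp [ -0.    1.2 193.2]
[[-0.225, 0.922, 0.316, 0.426], [0.974, 0.213, 0.073, -0.08], [0.0, 0.324, -0.946, 0.413], [0.0, 0.0, 0.0, 1.0]]
```

View pics/w1.png

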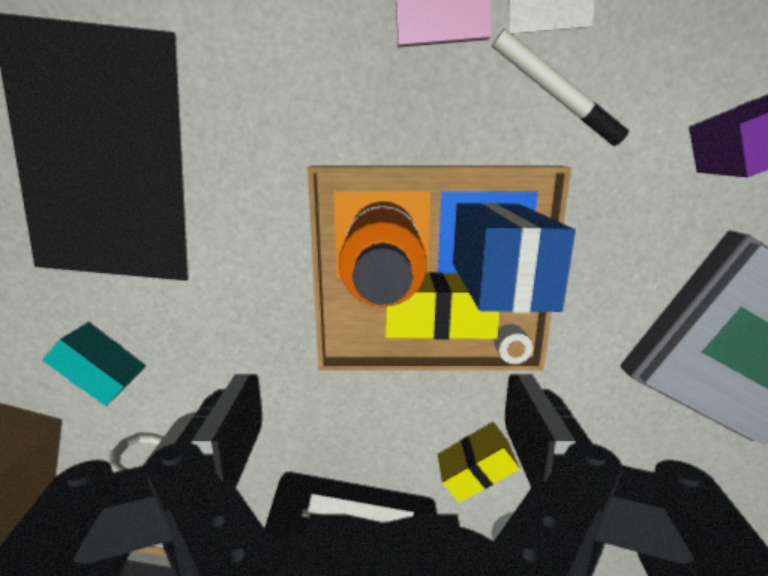

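Wrist view (768x576 px): the gift box top has corners (487,229), (574,228), (565,311), (482,312). The flask cap is centred at (383,275).

Run:
```python
from h import *
f=np.load('w1.npy',allow_pickle=True).item()
c=np.array([(487,229),(574,228),(565,311),(482,312)])/1.5
w=toplane(f,c,.130)[:,:2]*1000
print(np.round(w,1),cv2.minAreaRect(w.astype(np.float32)),w.mean(0))
h=cv2.cvtColor(f['img'],cv2.COLOR_RGB2HSV)
q,_=rect(f,(h[...,1]<130)&(h[...,2]<110),.145,(225,158,285,208));print(q)
t=np.load('top.npy',allow_pickle=True).item();o=t['img'][:,:,::-1].copy()
print(np.round(proj(t,np.c_[w/1000,[.13]*4])*np.array([800/130,600/110])-[190*800/130,140*600/110]))
```

```text
[[4.637e+02 2.000e-01]
 [4.501e+02 5.630e+01]
 [5.074e+02 7.170e+01]
 [5.213e+02 1.460e+01]] ((485.5350341796875, 35.944091796875), (59.7177734375, 58.739967346191406), 14.072775840759277) [485.61560756  35.69278411]
((505.662353515625, -61.83292007446289), (39.79415512084961, 38.21506881713867), 12.986616134643555)
[[375. 448.]
 [218. 486.]
 [172. 344.]
 [331. 306.]]
```

Emit:
{"op": "move_arm", "data": {"twist": [[0,0,0],[0,0,0],[0,0,0],[0,0,0],[0,0,0],[0,0,0],[0,0,0]], "dp": [[0,0,40],[0,0,40],[0,0,40],[0,0,40],[0,0,20],[0,0,13],[0,0,0]], "fingers": [1,1,1,1,1,1,1], "force": 40}}

```text
t: 3.02
ee_pos: [0.5055, -0.0593, 0.0777]
tool_rot: [-0.113, 0.994, 0.0, -0.001]
ft_force: [-0.6, -0.1, 1.4]
grip_width: 1.004
```

Emit:
{"op": "move_arm", "data": {"twist": [[0,0,0],[0,0,0],[0,0,0],[0,0,0],[0,0,0],[0,0,0],[0,0,0]], "dp": [[0,0,0],[0,0,0],[0,0,0],[0,0,0],[0,0,0],[0,0,0],[0,0,0]], "fingers": [-1,-1,-1,-1,-1,-1,-1]}}

```text
t: 3.9
ee_pos: [0.507, -0.0596, 0.0796]
tool_rot: [-0.113, 0.994, -0.0, 0.001]
ft_force: [-0.0, -0.4, 6.5]
grip_width: 0.74
```

Run:
```python
from h import *
plan(548,-322,178,97.4)
f=ctrl.grab_frame('wrist')
cv2.imwrite('pics/w2.png',cv2.resize(f['img'][:,:,::-1],(640,480)))
```

```text
t 3.9 p [507.  -59.6  79.6] q6 -1.94 w 62.9 F [-0.  -0.4  6.5] twist [-0.04  0.13  5.57] dp [  -6.9 -265.5  -98.4]
```

View pics/w2.png

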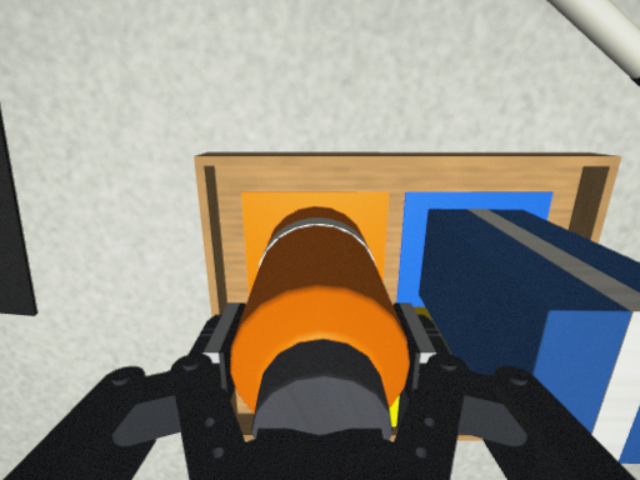

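The flask is held between both pads at 63 mm opening, with the gift box untouched. Next is lifting it and carrying it to the mat.

Emit:
{"op": "move_arm", "data": {"twist": [[0,0,0],[0,0,0],[0,0,0],[0,0,2.8],[0,0,2.8],[0,0,0],[0,0,0],[0,0,0]], "dp": [[0,0,-20],[0,0,-40],[0,0,-40],[0,0,0],[0,0,0],[-1,-40,0],[-1,-45,0],[-1,-45,0]], "fingers": [-1,-1,-1,-1,-1,-1,-1,-1]}}

```text
t: 4.95
ee_pos: [0.5256, -0.189, 0.1786]
tool_rot: [-0.065, 0.998, -0.0, 0.0]
ft_force: [0.3, -0.1, -1.9]
grip_width: 0.737
```

Emit:
{"op": "move_arm", "data": {"twist": [[0,0,0],[0,0,0],[0,0,0],[0,0,0],[0,0,0],[0,0,0]], "dp": [[-1,-45,0],[-1,-45,0],[-1,-35,0],[-1,-10,0],[0,0,0],[0,0,0]], "fingers": [-1,-1,-1,-1,-1,-1]}}

```text
t: 5.7
ee_pos: [0.5466, -0.32, 0.1782]
tool_rot: [-0.065, 0.998, 0.0, -0.0]
ft_force: [0.3, 0.2, -1.4]
grip_width: 0.739
```

Run:
```python
from h import *
plan(548,-322,79,97.4)
```

```text
t 5.7 p [ 546.6 -320.   178.2] q6 -2.25 w 62.8 F [ 0.3  0.2 -1.4] twist [ 0.05 -0.04  0.02] dp [-1.1 -2.2 99.2]
```

Emit:
{"op": "move_arm", "data": {"twist": [[0,0,0],[0,0,0],[0,0,0],[0,0,0],[0,0,0],[0,0,0]], "dp": [[-1,-2,30],[0,0,35],[0,0,20],[0,0,9],[0,0,4],[0,0,0]], "fingers": [-1,-1,-1,-1,-1,-1]}}

```text
t: 6.45
ee_pos: [0.5487, -0.3234, 0.081]
tool_rot: [-0.064, 0.998, -0.0, 0.0]
ft_force: [0.4, -0.2, -1.9]
grip_width: 0.734
```

Emit:
{"op": "move_arm", "data": {"twist": [[0,0,0],[0,0,0],[0,0,0]], "dp": [[0,0,2],[0,0,1],[0,0,0]], "fingers": [-1,-1,-1]}}

```text
t: 6.82
ee_pos: [0.5489, -0.3236, 0.0787]
tool_rot: [-0.064, 0.998, -0.0, 0.001]
ft_force: [-0.3, 0.5, 4.9]
grip_width: 0.738
```

Emit:
{"op": "move_arm", "data": {"twist": [[0,0,0],[0,0,0],[0,0,0],[0,0,0],[0,0,0],[0,0,0],[0,0,0],[0,0,0]], "dp": [[0,0,0],[0,0,0],[0,0,0],[0,0,0],[0,0,-20],[0,0,-50],[0,0,-50],[0,0,0]], "fingers": [0.8,1,1,1,1,1,1,1]}}

```text
t: 7.82
ee_pos: [0.551, -0.3248, 0.2036]
tool_rot: [-0.064, 0.998, -0.003, 0.004]
ft_force: [1.1, -0.3, 1.1]
grip_width: 1.004
```

Run:
```python
from h import *
plan(485.5,36,78,103.5)
f=ctrl.grab_frame('top');np.save('top1.npy',f,allow_pickle=True);h=cv2.cvtColor(f['img'],cv2.COLOR_RGB2HSV);H,S,V=[h[...,i].astype(int) for i in range(3)]
for n,m,z,r in [('mailer',(H>25)&(H<35)&(S>150),.065,(217,163,282,205)),('giftblue',(H>100)&(H<130)&(S>120)&(V<115),.13,(205,185,262,243))]:
    print(n,rect(f,m,z,r)[0])
o=f['img'][:,:,::-1]
cv2.imwrite('pics/t1.png',cv2.resize(o[130:270,190:440],(800,448)))
```

```text
t 7.83 p [ 551.  -324.8  203.6] q6 -2.25 w 85.4 F [ 1.1 -0.3  1.1] twist [-0.38  0.43 -6.12] dp [-20.6 366.1 125.6]
mailer ((552.0333862304688, 4.2118377685546875), (44.81783676147461, 98.98422241210938), 12.72321891784668)
giftblue ((484.1349182128906, 33.765560150146484), (59.013301849365234, 61.106895446777344), 12.64892864227295)
```

View pics/t1.png

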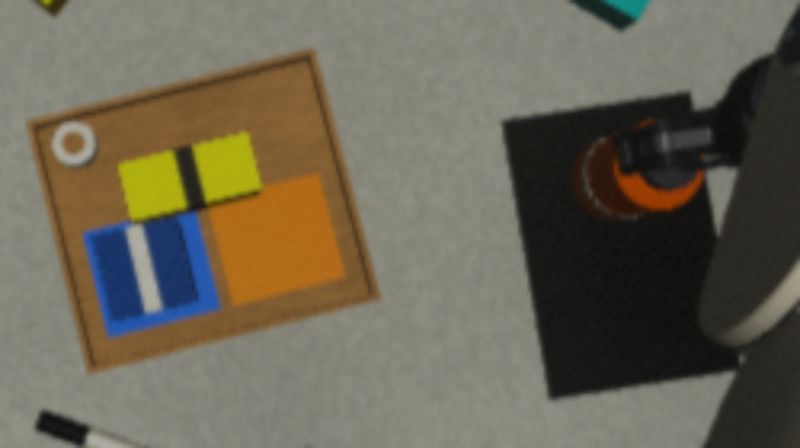

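The flask stands on the mat and the mailer hasn't moved: same pose within 0.3 mm. Now the gift box, taken as (485,35) with jaw angle 103°.

Emit:
{"op": "move_arm", "data": {"twist": [[0,0,-2.8],[0,0,-2.8],[0,0,0],[0,0,0],[0,0,0],[0,0,0],[0,0,0],[0,0,0]], "dp": [[0,0,0],[0,0,0],[-3,50,0],[-3,50,0],[-3,55,0],[-3,55,0],[-3,55,0],[-3,55,0]], "fingers": [1,1,1,1,1,1,1,1]}}

```text
t: 8.88
ee_pos: [0.4926, -0.0057, 0.1967]
tool_rot: [-0.113, 0.994, 0.0, -0.001]
ft_force: [1.1, 0.8, 0.2]
grip_width: 1.002
```

Emit:
{"op": "move_arm", "data": {"twist": [[0,0,0],[0,0,0],[0,0,0],[0,0,0]], "dp": [[-1,35,0],[-1,10,0],[0,0,0],[0,0,0]], "fingers": [1,1,1,1]}}

```text
t: 9.38
ee_pos: [0.486, 0.036, 0.1972]
tool_rot: [-0.113, 0.994, -0.0, -0.0]
ft_force: [-0.2, 0.3, 0.3]
grip_width: 1.0
```

Run:
```python
from h import *
plan(485,35,78,103)
```

```text
t 9.38 p [486.   36.  197.2] q6 -1.75 w 85.0 F [-0.2  0.3  0.3] twist [-0.01 -0.02 -0.08] dp [  1.2  -0.8 119.2]
```

Emit:
{"op": "move_arm", "data": {"twist": [[0,0,0],[0,0,0],[0,0,0],[0,0,0],[0,0,0]], "dp": [[1,-1,35],[0,0,40],[0,0,30],[0,0,13],[0,0,0]], "fingers": [1,1,1,1,1]}}

```text
t: 10.0
ee_pos: [0.4849, 0.0351, 0.0789]
tool_rot: [-0.112, 0.994, 0.0, -0.001]
ft_force: [0.2, -0.2, 0.1]
grip_width: 0.997
```

Emit:
{"op": "move_arm", "data": {"twist": [[0,0,0],[0,0,0],[0,0,0],[0,0,0],[0,0,0],[0,0,0],[0,0,0]], "dp": [[0,0,0],[0,0,0],[0,0,0],[0,0,0],[0,0,0],[0,0,0],[0,0,0]], "fingers": [-1,-1,-1,-1,-1,-1,-1]}}

```text
t: 10.88
ee_pos: [0.4861, 0.0357, 0.0805]
tool_rot: [-0.113, 0.994, -0.0, 0.001]
ft_force: [0.1, -2.9, 6.3]
grip_width: 0.7
```

Run:
```python
from h import *
plan(445,-335,178,97.4)
```

```text
t 10.88 p [486.1  35.7  80.5] q6 -1.75 w 59.5 F [ 0.1 -2.9  6.3] twist [-0.04  0.14  5.59] dp [  88.5 -362.3  -97.5]
```

Emit:
{"op": "move_arm", "data": {"twist": [[0,0,0],[0,0,0],[0,0,0],[0,0,2.8],[0,0,2.8],[0,0,0],[0,0,0],[0,0,0]], "dp": [[0,0,-20],[0,0,-40],[0,0,-40],[0,0,0],[0,0,0],[16,-45,0],[16,-45,0],[16,-45,0]], "fingers": [-1,-1,-1,-1,-1,-1,-1,-1]}}

```text
t: 11.88
ee_pos: [0.4541, -0.1052, 0.1795]
tool_rot: [-0.065, 0.998, 0.0, 0.0]
ft_force: [0.1, -0.3, -3.1]
grip_width: 0.699
```

Emit:
{"op": "move_arm", "data": {"twist": [[0,0,0],[0,0,0],[0,0,0],[0,0,0],[0,0,0],[0,0,0],[0,0,0],[0,0,0]], "dp": [[16,-45,0],[16,-45,0],[8,-45,0],[0,-45,0],[0,-35,0],[0,-12,0],[0,0,0],[0,0,0]], "fingers": [-1,-1,-1,-1,-1,-1,-1,-1]}}

```text
t: 12.88
ee_pos: [0.4437, -0.3331, 0.1791]
tool_rot: [-0.065, 0.998, 0.001, -0.0]
ft_force: [-0.4, 0.5, -3.7]
grip_width: 0.7
```

Run:
```python
from h import *
plan(445,-335,80,97.4)
```

```text
t 12.88 p [ 443.7 -333.1  179.1] q6 -2.37 w 59.5 F [-0.4  0.5 -3.7] twist [ 0.07 -0.04  0.01] dp [-1.  -2.1 99.1]
```

Emit:
{"op": "move_arm", "data": {"twist": [[0,0,0],[0,0,0],[0,0,0],[0,0,0],[0,0,0],[0,0,0]], "dp": [[-1,-2,30],[0,0,35],[0,0,20],[0,0,8],[0,0,4],[0,0,0]], "fingers": [-1,-1,-1,-1,-1,-1]}}

```text
t: 13.62
ee_pos: [0.4458, -0.3363, 0.0829]
tool_rot: [-0.064, 0.998, -0.0, 0.0]
ft_force: [0.3, 0.2, -2.5]
grip_width: 0.698
```

Emit:
{"op": "move_arm", "data": {"twist": [[0,0,0],[0,0,0],[0,0,0]], "dp": [[0,0,2],[0,0,1],[0,0,0]], "fingers": [-1,-1,-1]}}

```text
t: 14.0
ee_pos: [0.4456, -0.3366, 0.0796]
tool_rot: [-0.064, 0.998, -0.0, 0.0]
ft_force: [0.1, -0.4, -1.6]
grip_width: 0.7
```

Emit:
{"op": "move_arm", "data": {"twist": [[0,0,0],[0,0,0]], "dp": [[0,0,1],[0,0,0]], "fingers": [-1,-1]}}

```text
t: 14.25
ee_pos: [0.4457, -0.3366, 0.0796]
tool_rot: [-0.064, 0.998, -0.0, 0.0]
ft_force: [-3.0, 0.4, 8.7]
grip_width: 0.7
```

Contact. Release, rise, then turn for the mailer.

Emit:
{"op": "move_arm", "data": {"twist": [[0,0,0],[0,0,0],[0,0,0],[0,0,0],[0,0,0],[0,0,0],[0,0,0],[0,0,0]], "dp": [[0,0,0],[0,0,0],[0,0,0],[0,0,0],[0,0,-20],[0,0,-50],[0,0,-50],[0,0,0]], "fingers": [0.8,1,1,1,1,1,1,1]}}

```text
t: 15.25
ee_pos: [0.4476, -0.338, 0.2024]
tool_rot: [-0.064, 0.998, -0.003, 0.003]
ft_force: [-0.6, 0.9, 0.2]
grip_width: 0.998
```

Run:
```python
from h import *
plan(552,4.2,200,12.7)
```

```text
t 15.25 p [ 447.6 -338.   202.4] q6 -2.37 w 84.8 F [-0.6  0.9  0.2] twist [-3.000e-02  5.000e-01  8.468e+01] dp [310.9 177.1   2.4]
```

Emit:
{"op": "move_arm", "data": {"twist": [[0,0,10.6],[0,0,10.6],[0,0,10.6],[0,0,10.6],[0,0,10.6],[0,0,10.6],[0,0,10.6],[0,0,10.5]], "dp": [[0,0,-4],[0,0,0],[0,0,0],[0,0,0],[0,0,0],[0,0,0],[0,0,0],[0,0,0]], "fingers": [1,1,1,1,1,1,1,1]}}

```text
t: 16.25
ee_pos: [0.4448, -0.3358, 0.2009]
tool_rot: [0.627, 0.779, -0.0, -0.001]
ft_force: [-0.5, -0.1, 0.1]
grip_width: 0.999
```

Emit:
{"op": "move_arm", "data": {"twist": [[0,0,0],[0,0,0],[0,0,0],[0,0,0],[0,0,0],[0,0,0],[0,0,0],[0,0,0]], "dp": [[48,27,0],[48,27,0],[48,27,0],[48,27,0],[48,27,0],[48,27,0],[18,12,0],[0,0,0]], "fingers": [1,1,1,1,1,1,1,1]}}

```text
t: 17.25
ee_pos: [0.5477, 0.0018, 0.2011]
tool_rot: [0.624, 0.782, -0.001, -0.001]
ft_force: [0.5, -0.3, 0.1]
grip_width: 0.998
```

Run:
```python
from h import *
f=ctrl.grab_frame('top');h=cv2.cvtColor(f['img'],cv2.COLOR_RGB2HSV);H,S,V=[h[...,i].astype(int) for i in range(3)]
w=ctrl.grab_frame('wrist');np.save('w3.npy',w,allow_pickle=True)
plan(552,4.2,25,12.7)
o=np.vstack([w['img'][:,:,::-1],f['img'][130:270,:,::-1]])
cv2.imwrite('pics/w3.png',o)
```

```text
t 17.35 p [5.473e+02 1.000e-01 2.014e+02] q6 -0.24 w 85.3 F [ 0.8 -1.6 -0.3] twist [-0.1  -0.01  0.  ] dp [  2.9   5.5 176.4]
```

View pics/w3.png

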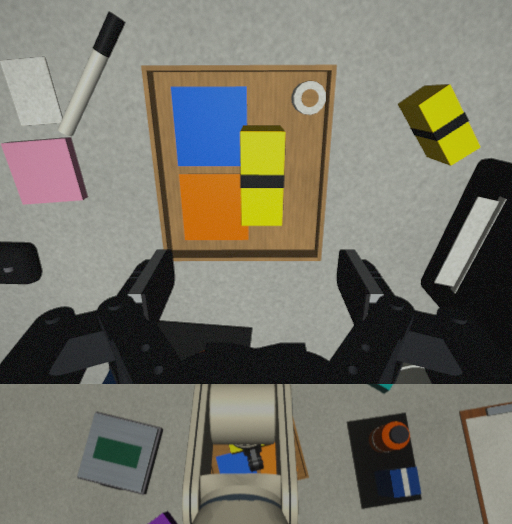

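Both objects stand upright on the mat: flask at (394,434) and gift box at (404,482) in the strip. The mailer's top has corners about (241,131) to (283,226). Next I measure it from here and refine the scale target as well.

Run:
```python
from h import *
w=np.load('w3.npy',allow_pickle=True).item();h=cv2.cvtColor(w['img'],cv2.COLOR_RGB2HSV);H,S,V=[h[...,i].astype(int) for i in range(3)]
q,c=rect(w,(H>25)&(H<35)&(S>150)&(V>160),.065,(230,115,295,235));print(q,c.reshape(-1,2).min(0),c.reshape(-1,2).max(0))
t=np.load('top.npy',allow_pickle=True).item()
h=cv2.cvtColor(t['img'],cv2.COLOR_RGB2HSV);H,S,V=[h[...,i].astype(int) for i in range(3)]
q,c=rect(t,~((S<40)&(V>75)&(V<200)) ,.04,(70,150,170,250))
```

```text
((548.3848876953125, 31.299081802368164), (43.03999710083008, 42.44971466064453), 12.828569412231445) [240 131] [284 174]
```

Emit:
{"op": "move_arm", "data": {"twist": [[0,0,0],[0,0,0],[0,0,0],[0,0,0],[0,0,0]], "dp": [[3,5,30],[0,0,40],[0,0,30],[0,0,0],[0,0,0]], "fingers": [1,1,1,1,1]}}

```text
t: 17.98
ee_pos: [0.5527, 0.0036, 0.1031]
tool_rot: [0.625, 0.78, 0.0, 0.0]
ft_force: [-0.8, -0.7, -0.0]
grip_width: 0.998
```

Run:
```python
from h import *
plan(552,4.2,25,12.8)
```

```text
t 17.98 p [552.7   3.6 103.1] q6 -0.24 w 84.8 F [-0.8 -0.7 -0. ] twist [ 0.05  0.01 -0.19] dp [ 0.7 -0.6 78.1]
```

Emit:
{"op": "move_arm", "data": {"twist": [[0,0,0],[0,0,0],[0,0,0],[0,0,0]], "dp": [[0,0,30],[0,0,30],[0,0,18],[0,0,0]], "fingers": [1,1,1,1]}}

```text
t: 18.48
ee_pos: [0.5521, 0.0043, 0.0242]
tool_rot: [0.625, 0.781, -0.0, -0.0]
ft_force: [-0.4, 0.8, 0.6]
grip_width: 1.004
```

Emit:
{"op": "move_arm", "data": {"twist": [[0,0,0],[0,0,0],[0,0,0],[0,0,0],[0,0,0],[0,0,0],[0,0,0],[0,0,0]], "dp": [[0,0,0],[0,0,0],[0,0,0],[0,0,0],[0,0,0],[0,0,0],[0,0,0],[0,0,0]], "fingers": [-1,-1,-1,-1,-1,-1,-1,-1]}}

```text
t: 19.48
ee_pos: [0.5531, 0.0044, 0.0254]
tool_rot: [0.625, 0.781, 0.001, 0.001]
ft_force: [-0.5, 0.3, 6.7]
grip_width: 0.508
```

Emit:
{"op": "move_arm", "data": {"twist": [[0,0,0],[0,0,0],[0,0,0],[0,0,0],[0,0,0]], "dp": [[0,0,-15],[0,0,-35],[0,0,-40],[0,0,-40],[0,0,0]], "fingers": [-1,-1,-1,-1,-1]}}

```text
t: 20.1
ee_pos: [0.5543, 0.0044, 0.1581]
tool_rot: [0.625, 0.781, 0.002, 0.003]
ft_force: [0.2, -0.2, -2.0]
grip_width: 0.512
```

Run:
```python
from h import *
plan(529.9,324.5,155,-15.4)
f=ctrl.grab_frame('wrist');np.save('w4.npy',f,allow_pickle=True)
cv2.imwrite('pics/w4.png',f['img'][:,:,::-1])
```

```text
t 20.1 p [554.3   4.4 158.1] q6 -0.23 w 43.5 F [ 0.2 -0.2 -2. ] twist [ 0.38 -0.   28.08] dp [ 302.1 -108.6    3.1]
```

View pics/w4.png

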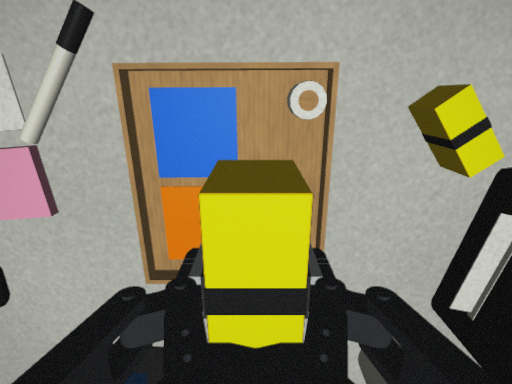

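The mailer is held straight between the pads at 43.5 mm, and the roll is untouched. Now to the scale.

Emit:
{"op": "move_arm", "data": {"twist": [[0,0,9.4],[0,0,9.4],[0,0,9.3],[0,0,0],[0,0,0],[0,0,0],[0,0,0],[0,0,0]], "dp": [[0,0,0],[0,0,0],[0,0,0],[45,-16,0],[45,-16,0],[45,-16,0],[45,-16,0],[45,-16,0]], "fingers": [-1,-1,-1,-1,-1,-1,-1,-1]}}

```text
t: 21.15
ee_pos: [0.5336, 0.2436, 0.1527]
tool_rot: [0.796, 0.606, -0.002, -0.0]
ft_force: [0.6, -0.9, -2.5]
grip_width: 0.511
```

Emit:
{"op": "move_arm", "data": {"twist": [[0,0,0],[0,0,0],[0,0,0],[0,0,0],[0,0,0]], "dp": [[45,-16,0],[30,-12,0],[0,0,0],[0,0,0],[0,0,0]], "fingers": [-1,-1,-1,-1,-1]}}

```text
t: 21.78
ee_pos: [0.5278, 0.321, 0.1537]
tool_rot: [0.796, 0.605, -0.001, -0.0]
ft_force: [-0.2, 0.8, -2.5]
grip_width: 0.512
```

Run:
```python
from h import *
plan(529.9,324.5,60.5,-15.4)
f=ctrl.grab_frame('wrist');np.save('w5.npy',f,allow_pickle=True)
g=ctrl.grab_frame('top')
h=cv2.cvtColor(f['img'],cv2.COLOR_RGB2HSV);H,S,V=[h[...,i].astype(int) for i in range(3)]
q,c=rect(f,(H>50)&(H<90)&(S>80),.04);print('green',q)
cv2.imwrite('pics/w5.png',np.vstack([f['img'][:,:,::-1],g['img'][130:270,:,::-1]]))
```

```text
t 21.77 p [527.8 321.  153.7] q6 0.8 w 43.5 F [-0.2  0.8 -2.5] twist [-0.05  0.07 -0.09] dp [ 3.9  1.1 93.2]
green ((543.0631103515625, 361.8265075683594), (29.263519287109375, 52.9466552734375), 74.55142974853516)
```

View pics/w5.png

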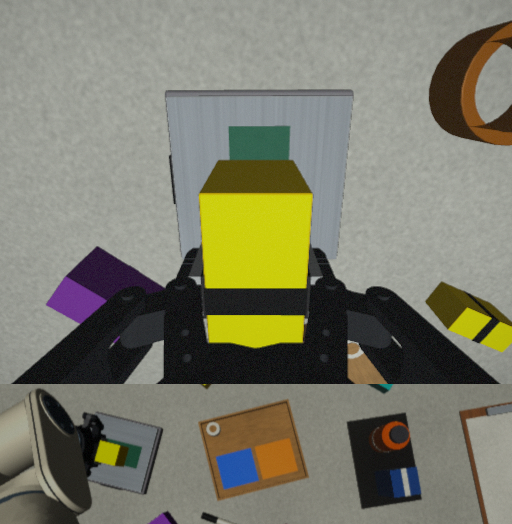

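Emit:
{"op": "move_arm", "data": {"twist": [[0,0,0],[0,0,0],[0,0,0],[0,0,0],[0,0,0],[0,0,0]], "dp": [[3,2,30],[0,0,30],[0,0,20],[0,0,9],[0,0,0],[0,0,0]], "fingers": [-1,-1,-1,-1,-1,-1]}}

```text
t: 22.62
ee_pos: [0.5314, 0.325, 0.0663]
tool_rot: [0.796, 0.606, 0.001, 0.0]
ft_force: [0.2, 0.0, -2.0]
grip_width: 0.51
```

Run:
```python
from h import *
plan(531.1,323.7,60.5,-15.4)
f=ctrl.grab_frame('wrist');np.save('w6.npy',f,allow_pickle=True)
cv2.imwrite('pics/w6.png',cv2.resize(f['img'][100:250,160:360,::-1],(800,600),interpolation=cv2.INTER_CUBIC))
```

```text
t 22.62 p [531.4 325.   66.3] q6 0.8 w 43.3 F [ 0.2  0.  -2. ] twist [ 0.07 -0.07 -0.03] dp [-1.4  0.1  5.8]
```

View pics/w6.png

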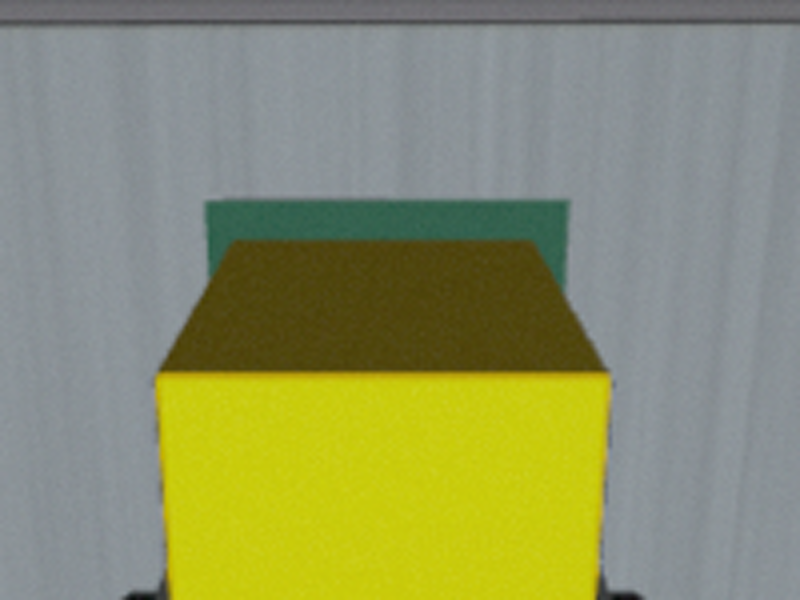

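The mailer's far bottom edge runs from (235,240) to (532,240), and the green far edge from (206,200) to (569,200). They look parallel and centred within about 0.5 mm sideways.

Run:
```python
from h import *
f=np.load('w6.npy',allow_pickle=True).item();u=lambda p:np.array(p)/4+[160,100]
T=Ro.from_quat(ctrl.state()['tool_rot'])
for zb in(.0455,.0465):
    m=toplane(f,u([(235,240),(532,240)]),zb);g=toplane(f,u([(206,200),(569,200)]),.04)
    d=T.inv().apply((g-np.array([0,0,.04]))-(m-np.array([0,0,zb])))*1000
    print(np.round(d,1),np.round(d.mean(0),1))
print(np.linalg.norm(m[0]-m[1]),np.linalg.norm(g[0]-g[1]))
```

```text
[[ 4.8 -4.7  0. ]
 [ 4.8  5.9  0. ]] [4.8 0.6 0. ]
[[ 4.6 -4.9 -0. ]
 [ 4.6  6.1  0. ]] [4.6 0.6 0. ]
0.042604605111750155 0.05355108596143261
```

Emit:
{"op": "move_arm", "data": {"twist": [[0,0,0],[0,0,0],[0,0,0],[0,0,0]], "dp": [[-0.3,0.6,3],[0,0,2],[0,0,1],[0,0,0]], "fingers": [-1,-1,-1,-1]}}

```text
t: 23.18
ee_pos: [0.5314, 0.3243, 0.0604]
tool_rot: [0.796, 0.606, 0.0, 0.0]
ft_force: [-1.6, -1.1, 6.9]
grip_width: 0.509
```

Contact at 6.9 N. Release and rise.

Emit:
{"op": "move_arm", "data": {"twist": [[0,0,0],[0,0,0],[0,0,0],[0,0,0],[0,0,0],[0,0,0],[0,0,0],[0,0,0]], "dp": [[0,0,0],[0,0,0],[0,0,0],[0,0,0],[0,0,0],[0,0,-20],[0,0,-60],[0,0,-60]], "fingers": [0.3,0.7,1,1,1,1,1,1]}}

```text
t: 24.18
ee_pos: [0.5311, 0.3241, 0.2019]
tool_rot: [0.796, 0.606, -0.0, 0.0]
ft_force: [0.3, -0.1, -0.7]
grip_width: 0.997
```

Run:
```python
from h import *
plan(549,-323.6,205,97.4)
f=ctrl.grab_frame('wrist');np.save('w7.npy',f,allow_pickle=True)
h=cv2.cvtColor(f['img'],cv2.COLOR_RGB2HSV)
g=ctrl.grab_frame('top');np.save('top2.npy',g,allow_pickle=True)
cv2.imwrite('pics/w7.png',np.vstack([f['img'][:,:,::-1],g['img'][130:270,:,::-1]]))
```

```text
t 24.18 p [531.1 324.1 201.9] q6 0.8 w 84.7 F [ 0.3 -0.1 -0.7] twist [ 0.    0.   67.17] dp [-65.6 644.6  -3.1]
```

View pics/w7.png

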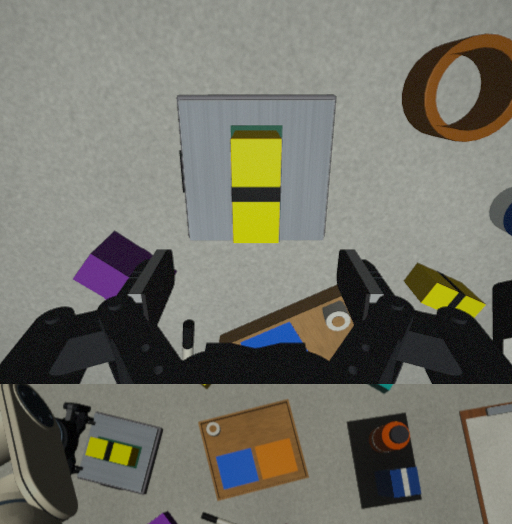

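The mailer lies flat on the green rectangle, squared up with it, with its band centred. Now the flask goes back, using the same grip pose.

Emit:
{"op": "move_arm", "data": {"twist": [[0,0,9.6],[0,0,9.6],[0,0,9.6],[0,0,9.6],[0,0,9.6],[0,0,9.6],[0,0,9.6],[0,0,0]], "dp": [[0,0,0],[0,0,0],[0,0,0],[0,0,0],[0,0,0],[0,0,0],[0,0,0],[-5,40,0]], "fingers": [1,1,1,1,1,1,1,1]}}

```text
t: 25.28
ee_pos: [0.5317, 0.2853, 0.2003]
tool_rot: [0.998, 0.065, 0.001, -0.001]
ft_force: [0.6, 0.1, 0.6]
grip_width: 0.999
```

Emit:
{"op": "move_arm", "data": {"twist": [[0,0,0],[0,0,0],[0,0,0],[0,0,0],[0,0,0],[0,0,0],[0,0,0],[0,0,0]], "dp": [[-5.5,54,0],[-5.5,54,0],[-5.5,54,0],[-5.5,54,0],[-5.5,54,0],[-5.5,54,0],[-5.5,54,0],[-5.5,54,0]], "fingers": [1,1,1,1,1,1,1,1]}}

```text
t: 26.28
ee_pos: [0.5432, -0.152, 0.2004]
tool_rot: [0.998, 0.064, 0.001, 0.0]
ft_force: [1.1, 0.6, 0.2]
grip_width: 0.999
```

Emit:
{"op": "move_arm", "data": {"twist": [[0,0,0],[0,0,0],[0,0,0],[0,0,0],[0,0,0],[0,0,0]], "dp": [[-5.5,54,0],[-5,54,0],[-5,50,0],[-1,14,0],[0,0,0],[0,0,0]], "fingers": [1,1,1,1,1,1]}}

```text
t: 27.02
ee_pos: [0.5488, -0.3214, 0.1994]
tool_rot: [0.998, 0.065, -0.0, -0.0]
ft_force: [-0.1, -0.2, 0.2]
grip_width: 0.999
```

Run:
```python
from h import *
plan(549,-323.6,78.5,97.4)
g=np.load('top2.npy',allow_pickle=True).item();h=cv2.cvtColor(g['img'],cv2.COLOR_RGB2HSV);H,S,V=[h[...,i].astype(int) for i in range(3)]
R=(370,175,425,255)
print('flask',rect(g,(H<18)&(S>150)&(V>100),.11,R)[0]);print('gift',rect(g,(H>100)&(H<130)&(S>120),.129,R)[0])
R=(70,155,170,235)
q=rect(g,(H>25)&(H<35)&(S>150)&(V>100),.1,R)[0];print('mailer',q)
```

```text
t 27.02 p [ 548.8 -321.4  199.4] q6 0.89 w 84.9 F [-0.1 -0.2  0.2] twist [-0.04  0.02  0.03] dp [-1.000e-01  2.200e+00  1.209e+02]
flask ((536.977294921875, -317.0887451171875), (60.761329650878906, 33.05873107910156), 50.457218170166016)
gift ((441.9696044921875, -319.2046813964844), (61.85790252685547, 91.50162506103516), 6.752207279205322)
mailer ((529.6360473632812, 323.8357238769531), (99.40837097167969, 43.98152542114258), 74.65502166748047)
```

By the top camera the mailer is at (529.6,323.8) and 74.65°, against the green at (529.9,324.5) and 74.6°. Next I regrip the flask.

Emit:
{"op": "move_arm", "data": {"twist": [[0,0,0],[0,0,0],[0,0,0],[0,0,0],[0,0,0]], "dp": [[0,2,35],[0,0,40],[0,0,30],[0,0,15],[0,0,0]], "fingers": [1,1,1,1,1]}}

```text
t: 27.65
ee_pos: [0.549, -0.3237, 0.0788]
tool_rot: [0.998, 0.065, -0.001, -0.001]
ft_force: [-0.1, -0.0, 1.1]
grip_width: 0.998
```

Emit:
{"op": "move_arm", "data": {"twist": [[0,0,0],[0,0,0],[0,0,0],[0,0,0],[0,0,0],[0,0,0],[0,0,0]], "dp": [[0,0,0],[0,0,0],[0,0,0],[0,0,0],[0,0,0],[0,0,0],[0,0,0]], "fingers": [-1,-1,-1,-1,-1,-1,-1]}}

```text
t: 28.52
ee_pos: [0.5502, -0.3255, 0.0812]
tool_rot: [0.998, 0.064, 0.001, 0.001]
ft_force: [-0.3, 1.3, 7.1]
grip_width: 0.735
```

Run:
```python
from h import *
plan(508.5,-60.8,180,103)
```

```text
t 28.52 p [ 550.2 -325.5   81.2] q6 0.89 w 62.5 F [-0.3  1.3  7.1] twist [ 0.1  -0.14 -5.65] dp [  18.9 -267.3  -98.8]
```

Emit:
{"op": "move_arm", "data": {"twist": [[0,0,0],[0,0,0],[0,0,0],[0,0,-2.8],[0,0,-2.8],[0,0,0],[0,0,0],[0,0,0]], "dp": [[0,0,-20],[0,0,-40],[0,0,-40],[0,0,0],[0,0,0],[3,-40,0],[3,-45,0],[3,-45,0]], "fingers": [-1,-1,-1,-1,-1,-1,-1,-1]}}

```text
t: 29.52
ee_pos: [0.5284, -0.1951, 0.1805]
tool_rot: [0.994, 0.113, 0.0, 0.0]
ft_force: [0.9, -0.6, -2.6]
grip_width: 0.739
```

Emit:
{"op": "move_arm", "data": {"twist": [[0,0,0],[0,0,0],[0,0,0],[0,0,0],[0,0,0],[0,0,0]], "dp": [[3,-45,0],[3,-45,0],[3,-35,0],[1,-12,0],[0,0,0],[0,0,0]], "fingers": [-1,-1,-1,-1,-1,-1]}}

```text
t: 30.28
ee_pos: [0.5081, -0.0613, 0.1797]
tool_rot: [0.994, 0.113, 0.0, 0.0]
ft_force: [0.3, -0.2, -1.7]
grip_width: 0.737
```

Run:
```python
from h import *
plan(508.5,-60.8,82,103)
```

```text
t 30.27 p [508.1 -61.3 179.7] q6 1.2 w 62.7 F [ 0.3 -0.2 -1.7] twist [ 0.03 -0.03 -0.06] dp [ 0.5 -0.4 97.7]
```

Emit:
{"op": "move_arm", "data": {"twist": [[0,0,0],[0,0,0],[0,0,0],[0,0,0],[0,0,0],[0,0,0]], "dp": [[0.5,-0.5,30],[0,0,35],[0,0,20],[0,0,8],[0,0,3],[0,0,0]], "fingers": [-1,-1,-1,-1,-1,-1]}}

```text
t: 31.02
ee_pos: [0.5086, -0.0602, 0.0839]
tool_rot: [0.994, 0.113, 0.0, 0.0]
ft_force: [-0.0, 0.2, -2.1]
grip_width: 0.736
```

Emit:
{"op": "move_arm", "data": {"twist": [[0,0,0],[0,0,0]], "dp": [[0,0,2],[0,0,0]], "fingers": [-1,-1]}}

```text
t: 31.28
ee_pos: [0.5089, -0.0599, 0.0822]
tool_rot: [0.994, 0.113, 0.001, 0.0]
ft_force: [-0.1, -1.6, 3.3]
grip_width: 0.738
```

Emit:
{"op": "move_arm", "data": {"twist": [[0,0,0],[0,0,0],[0,0,0],[0,0,0],[0,0,0],[0,0,0],[0,0,0],[0,0,0]], "dp": [[0,0,0],[0,0,0],[0,0,0],[0,0,0],[0,0,-20],[0,0,-50],[0,0,-50],[0,0,0]], "fingers": [0.8,1,1,1,1,1,1,1]}}

```text
t: 32.28
ee_pos: [0.5107, -0.0602, 0.2051]
tool_rot: [0.994, 0.113, 0.004, 0.001]
ft_force: [-0.2, -0.4, -0.5]
grip_width: 0.996
```

Run:
```python
from h import *
plan(445.7,-336.6,79,97.4)
```

```text
t 32.27 p [510.7 -60.2 205.1] q6 1.2 w 84.6 F [-0.2 -0.4 -0.5] twist [ 0.14 -0.43  5.57] dp [-100.   265.8  126.1]
```

Emit:
{"op": "move_arm", "data": {"twist": [[0,0,2.8],[0,0,2.8],[0,0,0],[0,0,0],[0,0,0],[0,0,0],[0,0,0],[0,0,0]], "dp": [[0,0,0],[0,0,0],[-18,45,0],[-18,50,0],[-18,50,0],[-18,50,0],[-18,50,0],[-8,20,0]], "fingers": [1,1,1,1,1,1,1,1]}}

```text
t: 33.28
ee_pos: [0.4437, -0.3372, 0.2001]
tool_rot: [0.998, 0.063, -0.001, -0.0]
ft_force: [0.5, 0.6, -0.4]
grip_width: 1.002
```

Emit:
{"op": "move_arm", "data": {"twist": [[0,0,0],[0,0,0],[0,0,0]], "dp": [[0,0,0],[0,0,0],[0,0,0]], "fingers": [1,1,1]}}

```text
t: 33.65
ee_pos: [0.4452, -0.3338, 0.2012]
tool_rot: [0.998, 0.065, -0.0, -0.0]
ft_force: [0.8, -0.5, 0.7]
grip_width: 1.0
```

Run:
```python
from h import *
plan(445.7,-336.6,79,97.4)
g=ctrl.grab_frame('top');h=cv2.cvtColor(g['img'],cv2.COLOR_RGB2HSV);H,S,V=[h[...,i].astype(int) for i in range(3)]
R=(250,180,305,230)
print('cap',rect(g,(V<70)&(S<130),.145,(262,185,295,221))[0],'pad',rect(g,(H<18)&(S>200)&(V>120),.005,R)[0])
```

```text
t 33.65 p [ 445.2 -333.8  201.2] q6 0.78 w 85.0 F [ 0.8 -0.5  0.7] twist [-0.03  0.01  0.06] dp [1.000e-01 2.800e+00 1.222e+02]
cap ((505.8217468261719, -59.461448669433594), (34.56944274902344, 34.57912826538086), 88.62173461914062) pad ((507.2492370605469, -60.69395065307617), (82.15609741210938, 89.23873138427734), 12.69412899017334)
```

The flask cap is 1.9 mm from the pad centre and upright. Now the gift box.

Emit:
{"op": "move_arm", "data": {"twist": [[0,0,0],[0,0,0],[0,0,0],[0,0,0],[0,0,0]], "dp": [[0,3,35],[0,0,40],[0,0,30],[0,0,16],[0,0,0]], "fingers": [1,1,1,1,1]}}

```text
t: 34.33
ee_pos: [0.4451, -0.3374, 0.0797]
tool_rot: [0.998, 0.065, -0.001, -0.001]
ft_force: [0.2, -0.3, 0.2]
grip_width: 0.998
```

Emit:
{"op": "move_arm", "data": {"twist": [[0,0,0],[0,0,0],[0,0,0],[0,0,0],[0,0,0],[0,0,0],[0,0,0]], "dp": [[0,0,0],[0,0,0],[0,0,0],[0,0,0],[0,0,0],[0,0,0],[0,0,0]], "fingers": [-1,-1,-1,-1,-1,-1,-1]}}

```text
t: 35.2
ee_pos: [0.446, -0.3386, 0.0817]
tool_rot: [0.998, 0.064, 0.001, 0.001]
ft_force: [-0.0, 2.4, 7.0]
grip_width: 0.703
```

Run:
```python
from h import *
plan(486.5,37.5,215,103)
```

```text
t 35.2 p [ 446.  -338.6   81.7] q6 0.77 w 59.7 F [-0.   2.4  7. ] twist [ 0.09 -0.09 -5.63] dp [ 124.  -357.3 -133.3]
```

The straight path passes close to the flask, so I lift to z≈240 (box bottom about 163, above its 145 top).

Emit:
{"op": "move_arm", "data": {"twist": [[0,0,0],[0,0,0],[0,0,0],[0,0,0],[0,0,-2.8],[0,0,-2.8],[0,0,0],[0,0,0]], "dp": [[0,0,-20],[0,0,-45],[0,0,-50],[0,0,-50],[0,0,0],[0,0,0],[16,-40,0],[16,-45,0]], "fingers": [-1,-1,-1,-1,-1,-1,-1,-1]}}

```text
t: 36.2
ee_pos: [0.4571, -0.2475, 0.2453]
tool_rot: [0.994, 0.112, 0.0, 0.0]
ft_force: [0.5, 0.5, -3.0]
grip_width: 0.696
```

Emit:
{"op": "move_arm", "data": {"twist": [[0,0,0],[0,0,0],[0,0,0],[0,0,0],[0,0,0],[0,0,0],[0,0,0],[0,0,0]], "dp": [[16,-45,0],[16,-45,0],[16,-45,0],[16,-45,0],[16,-45,0],[12,-35,0],[0,-12,0],[0,0,0]], "fingers": [-1,-1,-1,-1,-1,-1,-1,-1]}}

```text
t: 37.2
ee_pos: [0.4854, 0.0378, 0.2453]
tool_rot: [0.994, 0.114, -0.0, 0.0]
ft_force: [-0.6, -0.1, -2.9]
grip_width: 0.7
```

Run:
```python
from h import *
plan(486.5,37.5,82.5,103)
```

```text
t 37.2 p [485.4  37.8 245.3] q6 1.4 w 59.5 F [-0.6 -0.1 -2.9] twist [0.01 0.03 0.06] dp [  1.    0.5 162.8]
```

Emit:
{"op": "move_arm", "data": {"twist": [[0,0,0],[0,0,0],[0,0,0],[0,0,0],[0,0,0],[0,0,0],[0,0,0],[0,0,0]], "dp": [[1,0.5,30],[0,0,40],[0,0,40],[0,0,30],[0,0,15],[0,0,5],[0,0,0],[0,0,0]], "fingers": [-1,-1,-1,-1,-1,-1,-1,-1]}}

```text
t: 38.2
ee_pos: [0.4879, 0.0373, 0.0863]
tool_rot: [0.994, 0.113, 0.001, 0.0]
ft_force: [-0.3, 0.3, -3.1]
grip_width: 0.697
```

Emit:
{"op": "move_arm", "data": {"twist": [[0,0,0],[0,0,0]], "dp": [[0,0,2],[0,0,0]], "fingers": [-1,-1]}}

```text
t: 38.45
ee_pos: [0.4872, 0.0374, 0.0836]
tool_rot: [0.994, 0.113, 0.0, 0.0]
ft_force: [-0.1, 0.5, -3.0]
grip_width: 0.698
```

Emit:
{"op": "move_arm", "data": {"twist": [[0,0,0],[0,0,0]], "dp": [[0,0,1.5],[0,0,0]], "fingers": [-1,-1]}}

```text
t: 38.7
ee_pos: [0.4874, 0.0375, 0.0827]
tool_rot: [0.994, 0.113, 0.0, 0.0]
ft_force: [-2.1, 0.9, 9.1]
grip_width: 0.695
```

Contact. Release, rise and clear the view.

Emit:
{"op": "move_arm", "data": {"twist": [[0,0,0],[0,0,0],[0,0,0],[0,0,0],[0,0,0],[0,0,0],[0,0,0],[0,0,0]], "dp": [[0,0,0],[0,0,0],[0,0,0],[0,0,0],[0,0,-20],[0,0,-50],[0,0,-50],[0,0,-20]], "fingers": [0.8,1,1,1,1,1,1,1]}}

```text
t: 39.7
ee_pos: [0.4884, 0.0374, 0.2248]
tool_rot: [0.994, 0.113, 0.002, 0.0]
ft_force: [0.8, -0.2, -0.2]
grip_width: 1.0
```

Emit:
{"op": "move_arm", "data": {"twist": [[0,0,0],[0,0,0],[0,0,0],[0,0,0],[0,0,0],[0,0,0],[0,0,0],[0,0,0]], "dp": [[0,40,0],[0,50,0],[0,50,0],[0,50,0],[0,50,0],[0,50,0],[0,20,0],[0,0,0]], "fingers": [1,1,1,1,1,1,1,1]}}

```text
t: 40.7
ee_pos: [0.5564, -0.2655, 0.2214]
tool_rot: [0.994, 0.112, -0.0, -0.0]
ft_force: [-1.2, -0.4, 0.0]
grip_width: 0.997
```

Run:
```python
from h import *
plan(500,-300,200,103)
g=ctrl.grab_frame('top');h=cv2.cvtColor(g['img'],cv2.COLOR_RGB2HSV);H,S,V=[h[...,i].astype(int) for i in range(3)]
for n,m,z,R in [('cap',(V<70)&(S<130),.145,(262,185,295,221)),('gift',(H>100)&(H<130)&(S>120)&(V<115),.13,(205,185,262,243)),('bluepad',(H>100)&(H<130)&(S>120),.005,(205,185,262,243)),('mailer',(H>25)&(H<35)&(S>150)&(V>100),.1,(70,155,170,235)),('roll',(S<60)&(V>110),.03,(203,165,223,186))]:
    try: print(n,rect(g,m,z,R)[0])
    except Exception as e: print(n,e)
s=ctrl.grab_frame('scene')
cv2.imwrite('pics/end.png',np.vstack([g['img'][120:270,60:440,::-1],s['img'][120:270,100:480,::-1]]))
```

```text
t 40.7 p [ 556.4 -265.5  221.4] q6 0.88 w 84.8 F [-1.2 -0.4  0. ] twist [-0.03  0.03 -0.13] dp [-62.8  20.9  21.4]
cap ((505.8217468261719, -59.461448669433594), (34.56944274902344, 34.57912826538086), 88.62173461914062)
gift ((484.355224609375, 38.82413101196289), (58.484825134277344, 62.54456329345703), 12.650107383728027)
bluepad ((484.5657043457031, 36.62538146972656), (82.22594451904297, 88.55891418457031), 13.138787269592285)
mailer ((529.6360473632812, 323.8357238769531), (99.40837097167969, 43.98152542114258), 74.65502166748047)
roll ((582.7184448242188, 92.00030517578125), (29.428293228149414, 32.13955307006836), 89.02536010742188)
```

View pics/end.png

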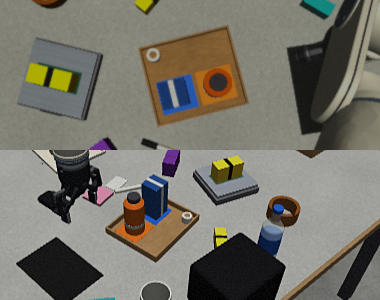

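The final view shows the mailer on the green rectangle, the flask and gift box upright on their pads, the mat empty and the roll unmoved.

```bash
python3 -c "
from cell import ctrl
print(ctrl.finish_job())"
```

```text
the job is handed in; nothing more can be done
None
```

The job is handed in at about 41 s. I stood the flask and then the gift box on the mat, set the mailer on the scale, then put the flask and the gift box back on their pads.

My last checks, all from the top camera:

| Item | Check | Result |
|---|---|---|
| Mailer | Offset from the green rectangle's centre | about 0.8 mm, within about 0.1° in yaw |
| Flask | Cap offset from the orange pad's centre | about 2 mm, upright |
| Gift box | Offset from the blue pad's centre | about 2 mm, upright |
| Label roll | Position compared with the start | unchanged |

- **Mailer at the start:** after the flask was moved, it measured within 0.3 mm of its first position. After the gift box was moved I checked it only by wrist camera. That gave a position about 3 mm off the top camera's, in line with how far the two cameras differed elsewhere.
- **Camera disagreement:** the top and wrist cameras differed by 1–3 mm. For the scale target I used their average, then corrected it from a close-up wrist view.
- **Force:** the wrist force readings I saw stayed below 10 N.

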